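# Finish dealing the jigsaw pieces round the trays

## Task

The jigsaw pieces are being dealt round the three trays, one at a time in the order red, yellow, blue and round again; red and yellow have had their first piece, so carry on with blue and deal the stack on the grey coaster until every tray holds two. Lay each piece flat, lengthwise and midway in its leaning tray and push it down gently until you feel it butt against the lip or the piece already there, without knocking or forcing the lacquered pieces. Leave the pieces already dealt and everything else where they are.

Things in the scene. Friction and masses are not known exactly. Their poses are not given: they have to be found in the camera images.
- rack: Birch display rack, fixed, 424 mm wide and about 240 mm deep, 160 mm high at the back. Three slots side by side, 134 mm apart, hold the trays leaning back at 30 degrees to the level, feet away from the robot; which tray is in which slot varies. Apart from pieces, nothing on it stands more than 2 mm above the trays' rims. Origin: centre of its underside.
- tray_red: Thin jigsaw tray fixed in the rack: red floor 220 x 110 mm inside a 6 mm birch rim standing 6 mm above the floor. Starts with one piece, against its lip. Origin: on the floor, middle of the lip's inner face. x runs up the tray (towards the robot, rising 30 degrees), y across it, z square out of the floor. Two pieces end to end: centres at x 50 and 150 mm, y 0, z 7.5 mm, length along x.
- lip_red: The lip, the lower end of the red tray's rim, 6 mm above the floor, that stops the lower piece; part of the tray, same origin and axes. Pushed from 2 N a piece counts as butted; over 30 N, directly or through the piece below, marks the lacquer.
- tray_yellow: Thin jigsaw tray fixed in the rack: yellow floor 220 x 110 mm inside a 6 mm birch rim standing 6 mm above the floor. Starts with one piece, against its lip. Origin: on the floor, middle of the lip's inner face. x runs up the tray (towards the robot, rising 30 degrees), y across it, z square out of the floor. Two pieces end to end: centres at x 50 and 150 mm, y 0, z 7.5 mm, length along x.
- lip_yellow: The lip, the lower end of the yellow tray's rim, 6 mm above the floor, that stops the lower piece; part of the tray, same origin and axes. Pushed from 2 N a piece counts as butted; over 30 N, directly or through the piece below, marks the lacquer.
- tray_blue: Thin jigsaw tray fixed in the rack: blue floor 220 x 110 mm inside a 6 mm birch rim standing 6 mm above the floor. Empty at the start. Origin: on the floor, middle of the lip's inner face. x runs up the tray (towards the robot, rising 30 degrees), y across it, z square out of the floor. Two pieces end to end: centres at x 50 and 150 mm, y 0, z 7.5 mm, length along x.
- lip_blue: The lip, the lower end of the blue tray's rim, 6 mm above the floor, that stops the lower piece; part of the tray, same origin and axes. Pushed from 2 N a piece counts as butted; over 30 N, directly or through the piece below, marks the lacquer.
- piece1_c (a point): Centre of a loose lacquered wooden jigsaw piece, 100 (x) x 52 (y) x 15 mm (z), about 55 g, ends alike, edges rounded 2 mm; number 1 from the bottom of the loosely aligned stack of four on the coaster. Any piece suits any tray. Let go on a leaning tray it may stay or slip slowly down. A push from 2 N on the piece below counts as butted; setting it down with a knock over 50 N marks it.
- piece2_c (a point): Centre of a loose lacquered wooden jigsaw piece, 100 (x) x 52 (y) x 15 mm (z), about 55 g, ends alike, edges rounded 2 mm; number 2 from the bottom of the loosely aligned stack of four on the coaster. Any piece suits any tray. Let go on a leaning tray it may stay or slip slowly down. A push from 2 N on the piece below counts as butted; setting it down with a knock over 50 N marks it.
- piece3_c (a point): Centre of a loose lacquered wooden jigsaw piece, 100 (x) x 52 (y) x 15 mm (z), about 55 g, ends alike, edges rounded 2 mm; number 3 from the bottom of the loosely aligned stack of four on the coaster. Any piece suits any tray. Let go on a leaning tray it may stay or slip slowly down. A push from 2 N on the piece below counts as butted; setting it down with a knock over 50 N marks it.
- piece4_c (a point): Centre of a loose lacquered wooden jigsaw piece, 100 (x) x 52 (y) x 15 mm (z), about 55 g, ends alike, edges rounded 2 mm; number 4 from the bottom of the loosely aligned stack of four on the coaster. Any piece suits any tray. Let go on a leaning tray it may stay or slip slowly down. A push from 2 N on the piece below counts as butted; setting it down with a knock over 50 N marks it.
- dealt_red_c (a point): Centre (half-way up) of the piece of the same size and kind that already lies in the red tray against its lip; it stays there.
- dealt_yellow_c (a point): Centre (half-way up) of the piece of the same size and kind that already lies in the yellow tray against its lip; it stays there.
- coaster: Basalt-grey ceramic tile coaster, 105 x 105 x 8 mm, flat on the table and not movable, the stack of pieces on it; origin at the centre of its underside.
- button_box: Chrome round storage tin with a press-button lid, 114 mm across, 97 mm high, a bystander to be left where it is; origin at the centre of its underside.
- suction_toy: Pink silicone suction toy, 72 mm across, 80 mm high, a bystander to be left where it is; origin at the centre of its underside.
- toy_car: Green wooden toy car, 120 x 72 x 53 mm, a bystander to be left where it is; origin at the centre of its underside.
- crayon_mug: White mug of crayons, 76 mm across, 145 mm high, a bystander to be left where it is; origin at the centre of its underside.
- ring_stacker: Stack of coloured toy rings, 100 mm across, 128 mm high, a bystander to be left where it is; origin at the centre of its underside.
- board_book: Blue board book, 190 x 190 x 18 mm, lying flat, a bystander to be left where it is; origin at the centre of its underside.
Not all that is in view belongs to the job. What is shaped like the part that bears piece4_c but green is not meant.

How it is judged:
On the way, in this order (a step that is already met when the one before it is completed fails the run):
1. one more piece lies in the blue tray and is pushed home against the lip, felt as at least 2 N (((x of piece1_c in the frame of tray_blue between 0.047 and 0.053 m and y of piece1_c in the frame of tray_blue between -0.015 and 0.015 m and z of piece1_c in the frame of tray_blue between 0.004 and 0.011 m and angle between the x axis of piece1_c and the x axis of tray_blue, either way round below 0.09 rad and contact force between piece1 and lip_blue above 2 N) or (x of piece2_c in the frame of tray_blue between 0.047 and 0.053 m and y of piece2_c in the frame of tray_blue between -0.015 and 0.015 m and z of piece2_c in the frame of tray_blue between 0.004 and 0.011 m and angle between the x axis of piece2_c and the x axis of tray_blue, either way round below 0.09 rad and contact force between piece2 and lip_blue above 2 N) or (x of piece3_c in the frame of tray_blue between 0.047 and 0.053 m and y of piece3_c in the frame of tray_blue between -0.015 and 0.015 m and z of piece3_c in the frame of tray_blue between 0.004 and 0.011 m and angle between the x axis of piece3_c and the x axis of tray_blue, either way round below 0.09 rad and contact force between piece3 and lip_blue above 2 N) or (x of piece4_c in the frame of tray_blue between 0.047 and 0.053 m and y of piece4_c in the frame of tray_blue between -0.015 and 0.015 m and z of piece4_c in the frame of tray_blue between 0.004 and 0.011 m and angle between the x axis of piece4_c and the x axis of tray_blue, either way round below 0.09 rad and contact force between piece4 and lip_blue above 2 N))).
2. one more piece lies in the red tray and is pushed home against the piece below it, felt as at least 2 N (((x of piece1_c in the frame of tray_red between 0.147 and 0.156 m and y of piece1_c in the frame of tray_red between -0.015 and 0.015 m and z of piece1_c in the frame of tray_red between 0.004 and 0.011 m and angle between the x axis of piece1_c and the x axis of tray_red, either way round below 0.09 rad and contact force between piece1 and dealt_red above 2 N) or (x of piece2_c in the frame of tray_red between 0.147 and 0.156 m and y of piece2_c in the frame of tray_red between -0.015 and 0.015 m and z of piece2_c in the frame of tray_red between 0.004 and 0.011 m and angle between the x axis of piece2_c and the x axis of tray_red, either way round below 0.09 rad and contact force between piece2 and dealt_red above 2 N) or (x of piece3_c in the frame of tray_red between 0.147 and 0.156 m and y of piece3_c in the frame of tray_red between -0.015 and 0.015 m and z of piece3_c in the frame of tray_red between 0.004 and 0.011 m and angle between the x axis of piece3_c and the x axis of tray_red, either way round below 0.09 rad and contact force between piece3 and dealt_red above 2 N) or (x of piece4_c in the frame of tray_red between 0.147 and 0.156 m and y of piece4_c in the frame of tray_red between -0.015 and 0.015 m and z of piece4_c in the frame of tray_red between 0.004 and 0.011 m and angle between the x axis of piece4_c and the x axis of tray_red, either way round below 0.09 rad and contact force between piece4 and dealt_red above 2 N))).
3. one more piece lies in the yellow tray and is pushed home against the piece below it, felt as at least 2 N (((x of piece1_c in the frame of tray_yellow between 0.147 and 0.156 m and y of piece1_c in the frame of tray_yellow between -0.015 and 0.015 m and z of piece1_c in the frame of tray_yellow between 0.004 and 0.011 m and angle between the x axis of piece1_c and the x axis of tray_yellow, either way round below 0.09 rad and contact force between piece1 and dealt_yellow above 2 N) or (x of piece2_c in the frame of tray_yellow between 0.147 and 0.156 m and y of piece2_c in the frame of tray_yellow between -0.015 and 0.015 m and z of piece2_c in the frame of tray_yellow between 0.004 and 0.011 m and angle between the x axis of piece2_c and the x axis of tray_yellow, either way round below 0.09 rad and contact force between piece2 and dealt_yellow above 2 N) or (x of piece3_c in the frame of tray_yellow between 0.147 and 0.156 m and y of piece3_c in the frame of tray_yellow between -0.015 and 0.015 m and z of piece3_c in the frame of tray_yellow between 0.004 and 0.011 m and angle between the x axis of piece3_c and the x axis of tray_yellow, either way round below 0.09 rad and contact force between piece3 and dealt_yellow above 2 N) or (x of piece4_c in the frame of tray_yellow between 0.147 and 0.156 m and y of piece4_c in the frame of tray_yellow between -0.015 and 0.015 m and z of piece4_c in the frame of tray_yellow between 0.004 and 0.011 m and angle between the x axis of piece4_c and the x axis of tray_yellow, either way round below 0.09 rad and contact force between piece4 and dealt_yellow above 2 N))).
4. one more piece lies in the blue tray and is pushed home against the piece below it, felt as at least 2 N (((x of piece1_c in the frame of tray_blue between 0.147 and 0.156 m and y of piece1_c in the frame of tray_blue between -0.015 and 0.015 m and z of piece1_c in the frame of tray_blue between 0.004 and 0.011 m and angle between the x axis of piece1_c and the x axis of tray_blue, either way round below 0.09 rad and (contact force between piece1 and piece2 above 2 N or contact force between piece1 and piece3 above 2 N or contact force between piece1 and piece4 above 2 N)) or (x of piece2_c in the frame of tray_blue between 0.147 and 0.156 m and y of piece2_c in the frame of tray_blue between -0.015 and 0.015 m and z of piece2_c in the frame of tray_blue between 0.004 and 0.011 m and angle between the x axis of piece2_c and the x axis of tray_blue, either way round below 0.09 rad and (contact force between piece2 and piece1 above 2 N or contact force between piece2 and piece3 above 2 N or contact force between piece2 and piece4 above 2 N)) or (x of piece3_c in the frame of tray_blue between 0.147 and 0.156 m and y of piece3_c in the frame of tray_blue between -0.015 and 0.015 m and z of piece3_c in the frame of tray_blue between 0.004 and 0.011 m and angle between the x axis of piece3_c and the x axis of tray_blue, either way round below 0.09 rad and (contact force between piece3 and piece1 above 2 N or contact force between piece3 and piece2 above 2 N or contact force between piece3 and piece4 above 2 N)) or (x of piece4_c in the frame of tray_blue between 0.147 and 0.156 m and y of piece4_c in the frame of tray_blue between -0.015 and 0.015 m and z of piece4_c in the frame of tray_blue between 0.004 and 0.011 m and angle between the x axis of piece4_c and the x axis of tray_blue, either way round below 0.09 rad and (contact force between piece4 and piece1 above 2 N or contact force between piece4 and piece2 above 2 N or contact force between piece4 and piece3 above 2 N)))).
At the end, for the whole second after the job is handed in: Every tray holds two pieces, flat, end to end and at rest: lower end within 3 mm of the lip, the upper piece at most 6 mm above its no-gap place, each within 15 mm of the middle line and straight to 5 degrees; the two pieces dealt before are still in place (x of dealt_red_c in the frame of tray_red between 0.047 and 0.053 m and y of dealt_red_c in the frame of tray_red between -0.015 and 0.015 m and z of dealt_red_c in the frame of tray_red between 0.004 and 0.011 m and angle between the x axis of dealt_red_c and the x axis of tray_red, either way round below 0.09 rad and x of dealt_yellow_c in the frame of tray_yellow between 0.047 and 0.053 m and y of dealt_yellow_c in the frame of tray_yellow between -0.015 and 0.015 m and z of dealt_yellow_c in the frame of tray_yellow between 0.004 and 0.011 m and angle between the x axis of dealt_yellow_c and the x axis of tray_yellow, either way round below 0.09 rad and ((x of piece1_c in the frame of tray_blue between 0.047 and 0.053 m and y of piece1_c in the frame of tray_blue between -0.015 and 0.015 m and z of piece1_c in the frame of tray_blue between 0.004 and 0.011 m and angle between the x axis of piece1_c and the x axis of tray_blue, either way round below 0.09 rad) or (x of piece2_c in the frame of tray_blue between 0.047 and 0.053 m and y of piece2_c in the frame of tray_blue between -0.015 and 0.015 m and z of piece2_c in the frame of tray_blue between 0.004 and 0.011 m and angle between the x axis of piece2_c and the x axis of tray_blue, either way round below 0.09 rad) or (x of piece3_c in the frame of tray_blue between 0.047 and 0.053 m and y of piece3_c in the frame of tray_blue between -0.015 and 0.015 m and z of piece3_c in the frame of tray_blue between 0.004 and 0.011 m and angle between the x axis of piece3_c and the x axis of tray_blue, either way round below 0.09 rad) or (x of piece4_c in the frame of tray_blue between 0.047 and 0.053 m and y of piece4_c in the frame of tray_blue between -0.015 and 0.015 m and z of piece4_c in the frame of tray_blue between 0.004 and 0.011 m and angle between the x axis of piece4_c and the x axis of tray_blue, either way round below 0.09 rad)) and ((x of piece1_c in the frame of tray_red between 0.147 and 0.156 m and y of piece1_c in the frame of tray_red between -0.015 and 0.015 m and z of piece1_c in the frame of tray_red between 0.004 and 0.011 m and angle between the x axis of piece1_c and the x axis of tray_red, either way round below 0.09 rad) or (x of piece2_c in the frame of tray_red between 0.147 and 0.156 m and y of piece2_c in the frame of tray_red between -0.015 and 0.015 m and z of piece2_c in the frame of tray_red between 0.004 and 0.011 m and angle between the x axis of piece2_c and the x axis of tray_red, either way round below 0.09 rad) or (x of piece3_c in the frame of tray_red between 0.147 and 0.156 m and y of piece3_c in the frame of tray_red between -0.015 and 0.015 m and z of piece3_c in the frame of tray_red between 0.004 and 0.011 m and angle between the x axis of piece3_c and the x axis of tray_red, either way round below 0.09 rad) or (x of piece4_c in the frame of tray_red between 0.147 and 0.156 m and y of piece4_c in the frame of tray_red between -0.015 and 0.015 m and z of piece4_c in the frame of tray_red between 0.004 and 0.011 m and angle between the x axis of piece4_c and the x axis of tray_red, either way round below 0.09 rad)) and ((x of piece1_c in the frame of tray_yellow between 0.147 and 0.156 m and y of piece1_c in the frame of tray_yellow between -0.015 and 0.015 m and z of piece1_c in the frame of tray_yellow between 0.004 and 0.011 m and angle between the x axis of piece1_c and the x axis of tray_yellow, either way round below 0.09 rad) or (x of piece2_c in the frame of tray_yellow between 0.147 and 0.156 m and y of piece2_c in the frame of tray_yellow between -0.015 and 0.015 m and z of piece2_c in the frame of tray_yellow between 0.004 and 0.011 m and angle between the x axis of piece2_c and the x axis of tray_yellow, either way round below 0.09 rad) or (x of piece3_c in the frame of tray_yellow between 0.147 and 0.156 m and y of piece3_c in the frame of tray_yellow between -0.015 and 0.015 m and z of piece3_c in the frame of tray_yellow between 0.004 and 0.011 m and angle between the x axis of piece3_c and the x axis of tray_yellow, either way round below 0.09 rad) or (x of piece4_c in the frame of tray_yellow between 0.147 and 0.156 m and y of piece4_c in the frame of tray_yellow between -0.015 and 0.015 m and z of piece4_c in the frame of tray_yellow between 0.004 and 0.011 m and angle between the x axis of piece4_c and the x axis of tray_yellow, either way round below 0.09 rad)) and ((x of piece1_c in the frame of tray_blue between 0.147 and 0.156 m and y of piece1_c in the frame of tray_blue between -0.015 and 0.015 m and z of piece1_c in the frame of tray_blue between 0.004 and 0.011 m and angle between the x axis of piece1_c and the x axis of tray_blue, either way round below 0.09 rad) or (x of piece2_c in the frame of tray_blue between 0.147 and 0.156 m and y of piece2_c in the frame of tray_blue between -0.015 and 0.015 m and z of piece2_c in the frame of tray_blue between 0.004 and 0.011 m and angle between the x axis of piece2_c and the x axis of tray_blue, either way round below 0.09 rad) or (x of piece3_c in the frame of tray_blue between 0.147 and 0.156 m and y of piece3_c in the frame of tray_blue between -0.015 and 0.015 m and z of piece3_c in the frame of tray_blue between 0.004 and 0.011 m and angle between the x axis of piece3_c and the x axis of tray_blue, either way round below 0.09 rad) or (x of piece4_c in the frame of tray_blue between 0.147 and 0.156 m and y of piece4_c in the frame of tray_blue between -0.015 and 0.015 m and z of piece4_c in the frame of tray_blue between 0.004 and 0.011 m and angle between the x axis of piece4_c and the x axis of tray_blue, either way round below 0.09 rad)) and linear speed of each of piece1, piece2, piece3, piece4, dealt_red, dealt_yellow below 0.02 m/s); the robot touches nothing.
It fails at once if a piece is forced against a tray's lip, directly or through the piece below, with more than 30 N (contact force between any of piece1, piece2, piece3, piece4, dealt_red, dealt_yellow and lip_red above 30 N or contact force between any of piece1, piece2, piece3, piece4, dealt_red, dealt_yellow and lip_yellow above 30 N or contact force between any of piece1, piece2, piece3, piece4, dealt_red, dealt_yellow and lip_blue above 30 N).
It fails at once if a piece is knocked against a tray with more than 50 N (contact force between any of piece1, piece2, piece3, piece4, dealt_red, dealt_yellow and tray_red above 50 N or contact force between any of piece1, piece2, piece3, piece4, dealt_red, dealt_yellow and tray_yellow above 50 N or contact force between any of piece1, piece2, piece3, piece4, dealt_red, dealt_yellow and tray_blue above 50 N).
It fails at once if a piece that had already been dealt is shifted by more than 8 mm (distance of any of dealt_red_c, dealt_yellow_c from where it was at the start of the episode above 0.008 m).
It fails at once if a bystander is moved by more than 20 mm (distance of any of button_box, suction_toy, toy_car, crayon_mug, ring_stacker, board_book from where it was at the start of the episode above 0.02 m).
It also fails if it takes over 67 s, if anything falls off the work surface, if the arm or the gripper's body presses on something with over 40 N, if the wrist force passes 120 N, or if a joint passes its speed limit or range.

## Robot

A 6-joint arm with a two-finger parallel gripper is mounted at the origin on the work surface. World frame = base frame: x ahead of the robot, y to its left, z up, the work surface at z = 0. Lengths are in m, angles in rad, forces in N, time in s.
With the tool pointing down it reaches from about 0.275 to 0.875 m from the base axis. Payload 12.5 kg.
Tool frame: the origin (TCP) lies on the centre line of the jaws, within the pads' length; the fingertips stand r.finger_overhang ahead of it and the grasp point (between the pads) lies 3 mm ahead of it (r.finger_overhang is the distance from the TCP to the fingertips, in m); z points along the fingers, y is the line along which they close (so a half turn about z gives the same grasp; the last joint's range is limited). The gripper opens to 85 mm and grips with 20 to 120 N. Pads are 22 mm wide; open, the fingers measure 114 mm over their backs; the gripper's body (76 mm by 85 mm) begins 54 mm behind the grasp point. The pads swing forward as they close: fully open they stand 13 mm farther back than shut.
Start: joints at [-1.205, 0.351, 1.652, -0, 1.139, -0.085], TCP at [0.24, -0.495, 0.229] pointing down, gripper open.
Joint ranges: [-2.75, 2.75], [-0.79, 2.1], [0.01, 2.65], [-1.57, 4.71], [0.07, 3.14], [-2.87, 2.87]. Speed limits (rad/s): [2.22, 2.22, 2.79, 3.14, 3.14, 3.14].

## Interface

Orientations are given as a unit quaternion [x, y, z, w].
In Python, from cell import r, optics gives the robot as it stands. The module is installed in compiled form; this text tells all that it offers. Calls block until the motion is done:
- r.move_to(position, orientation): joint-space move of the TCP to a pose.
- r.move_linear(position, rot=None, vel=0.15): straight line of the TCP; rot=None keeps the orientation; vel is the mean speed in m/s.
- r.set_joints(angles): joint-space move.
- r.set_gripper(opening, squeeze=None): opening from 0.0 (shut) to 1.0 (fully open); squeeze is the grip in N (None keeps the last); returns when the fingers have stopped.
- r.sleep(seconds).
- r.inverse_kinematics(position, orientation): joint angles nearest the present ones, or None.
- optics.get_image(name): name is "scene" or "top" or "wrist"; returns a dict with "pixels" (384x512x3 uint8, red, green, blue), "depth" (384x512 float32, m along the optical axis (not along the pixel's ray), 0 where there is no reading), "fx", "fy", "cx", "cy" (pixels), "D" ([k1, k2, p1, p2, k3] as OpenCV has them; the pictures are not rectified), "camera_from_world" (4x4, takes a point from world to camera coordinates); the wrist camera has in their place "mount" (4x4, takes a point from camera to tool coordinates, whose origin is the TCP and whose axes are the flange's). Camera axes: x right, y down, z forward; pixel columns grow to the right and rows downward; lengths in m; the calibration is good to about 2 mm. A picture is of the moment at which its call begins: read the wrist's pose just before it.
A pose or a line that the arm cannot do raises r.PlanningError and nothing moves.
- r.hand_in(): hands the job in; it is judged then, once.
Readings, each from a call of its own:
- r.current_t(): time.
- r.current_q(): joint angles.
- r.current_qvel(): joint speeds.
- r.current_effort(): joint torques, N m.
- r.current_tool_pos(): TCP position.
- r.current_ee_rot(): TCP orientation.
- r.current_contact_force(): force on the tool from outside, world axes, zero at the start.
- r.current_torque(): the same for the moment, N m.
- r.current_opening(): opening from 0.0 (shut) to 1.0 (fully open).
- r.current_finger_force(): force on a finger pad.
Only numpy, scipy, OpenCV 4.12 (cv2) and the standard library are available. Lean on these libraries where they do the work, as an engineer would, in place of code of your own. Each camera call takes 0.05 s, during which the arm holds its last target. There are 200 camera calls.

## Working session

There is one attempt and no reset: what is moved stays moved. The work goes in short steps, each a Python script; the robot and the scene stay as the last script left them, time stands still between calls to the robot, and variables do not carry over. Pictures are saved under pics/ and viewed, at most 10 in all, crops included, and the job is handed in when it is done.

```bash
mkdir -p pics; ls
python3 - <<'E'
from cell import r, optics
import cv2,numpy as np
for n in ("scene","top"):
    d=optics.get_image(n); cv2.imwrite(f"pics/{n}0.png",d["pixels"][:,:,::-1]); np.savez(f"{n}0.npz",**d)
    print(n,d["fx"],d["cx"],d["cy"],d["D"],d["camera_from_world"], (d["depth"]>0).mean())
a=np.hstack([cv2.imread("pics/scene0.png"),cv2.imread("pics/top0.png")])
cv2.imwrite("pics/both0.png",cv2.resize(a,(800,300),interpolation=cv2.INTER_AREA))
print(r.finger_overhang,r.current_t(),r.current_tool_pos(),r.current_ee_rot(),r.current_opening(),r.current_contact_force())
E
```

```text
pics
scene 348.2587552798624 255.20261601744068 190.5151938396403 [-0.03582856  0.          0.          0.          0.        ] [[ 0.88378822  0.46784759  0.00608417 -0.52583279]
 [ 0.40285371 -0.75426926 -0.5184465  -0.10520339]
 [-0.23796484  0.46064794 -0.85508842  1.27289022]
 [ 0.          0.          0.          1.        ]] 0.99615478515625
top 484.8918731262837 262.46209997075016 187.9268273233938 [-0.2089925  0.         0.         0.         0.       ] [[-0.00478852 -0.99988719 -0.01423679  0.12038805]
 [-0.9885818   0.00687766 -0.15052816  0.52971271]
 [ 0.15060909  0.01335343 -0.98850321  1.61726101]
 [ 0.          0.          0.          1.        ]] 0.9962107340494791
0.022 0.1 [ 0.23952203 -0.49476444  0.22859668] [ 9.74705741e-01  2.23491438e-01 -8.24404572e-05 -5.36827980e-04] 0.9939431153764027 [0.54578835 0.29239302 0.10096411]
```

View pics/top0.png

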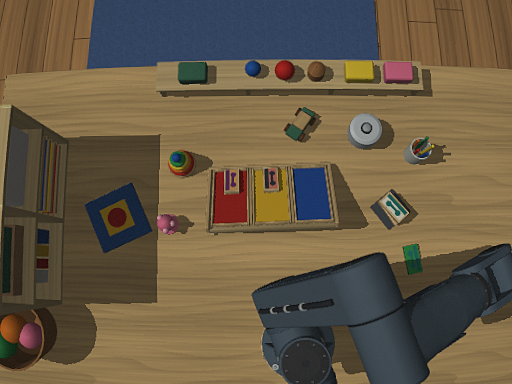

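View pics/scene0.png

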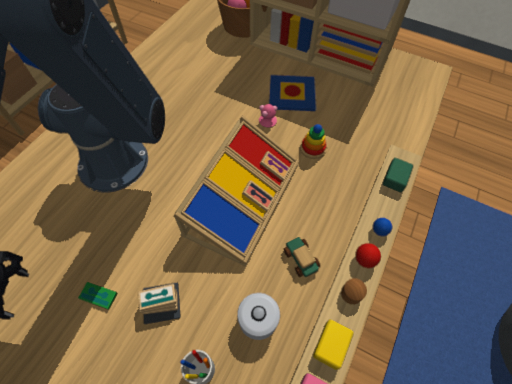

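Top view: red, yellow and blue trays at about (230,195), (271,195) and (312,193), with the stack on its coaster at (395,207). The green decoy is at (412,258). The scene view agrees, and the rack's far side is clear. Next I'll measure from depth.

```bash
cat > h.py <<'E'
import numpy as np, cv2
from scipy.spatial.transform import Rotation as R
def cloud(d, T=None):
    """world point per pixel (T: world_from_camera)"""
    h,w=d["depth"].shape
    K=np.array([[d["fx"],0,d["cx"]],[0,d["fy"],d["cy"]],[0,0,1]],float)
    uv=np.stack(np.meshgrid(np.arange(w),np.arange(h)),-1).reshape(-1,1,2).astype(float)
    n=cv2.undistortPoints(uv,K,np.asarray(d["D"],float)).reshape(h,w,2)
    z=d["depth"].astype(float)
    P=np.dstack([n*z[...,None],z])
    if T is None: T=np.linalg.inv(d["camera_from_world"])
    return P@T[:3,:3].T+T[:3,3]
def stack_top(P, near, ztop, tol=.007):
    """centre, long-axis angle, size of the top piece at height ztop"""
    m=(np.abs(P[...,2]-ztop)<tol)&(np.hypot(P[...,0]-near[0],P[...,1]-near[1])<.085)
    n,l,s,_=cv2.connectedComponentsWithStats(m.astype(np.uint8))
    m=l==1+np.argmax(s[1:,4])
    q=P[m]
    c,(a,b),t=cv2.minAreaRect((q[:,:2]*1000).astype(np.float32))
    if a<b: t+=90
    return np.array(c)/1000,np.radians(t),(a,b),np.median(q[:,2]),m.sum()
E
python3 - <<'E'
from h import *
for n in ("top","scene"):
    d=dict(np.load(n+"0.npz")); P=cloud(d); hsv=cv2.cvtColor(d["pixels"],cv2.COLOR_RGB2HSV)
    print(n,"table z",np.median(P[(np.abs(P[...,2])<.01)&(P[...,0]>.3)][:,2]))
    roi=(P[...,0]>.3)&(P[...,0]<.8)&(np.abs(P[...,1])<.4)&(P[...,2]>.012)&(P[...,2]<.2)
    H,S,V=[hsv[...,i].astype(int) for i in range(3)]
    for k,m in dict(red=(H<6)|(H>174),yellow=(H>21)&(H<29),blue=(H>105)&(H<125)).items():
        m=(m&(S>190)&roi).astype(np.uint8)
        m=cv2.morphologyEx(m,cv2.MORPH_OPEN,np.ones((3,3)))
        _,l,s,_=cv2.connectedComponentsWithStats(m); m=l==1+np.argmax(s[1:,4])
        q=P[m]; c=q.mean(0); nv=np.linalg.svd(q-c,full_matrices=False)[2][2]; nv*=np.sign(nv[2])
        rc=cv2.minAreaRect((q[:,:2]*1000).astype(np.float32))
        print(k,m.sum(),"n",nv.round(3),"tilt",np.degrees(np.arccos(nv[2])).round(1),"res",np.abs((q-c)@nv).mean().round(4))
        print("   rectxy",np.round(cv2.boxPoints(rc)).tolist(),np.round(rc[1]),"angle",rc[2], "plane z at rect ctr",(c[2]-((np.array(rc[0])/1000-c[:2])@nv[:2])/nv[2]).round(4))
    v,u=(207,395) if n=="top" else (298,160)
    near=P[v,u]; print("stack",near, stack_top(P,near,.068))
    m=(np.hypot(P[...,0]-near[0],P[...,1]-near[1])<.08)
    print(np.histogram(P[m][:,2],np.arange(-.005,.09,.005))[0])
E
```

```text
top table z -0.00017163741145109768
red 1184 n [0.498 0.015 0.867] tilt 29.9 res 0.0022
   rectxy [[404.0, 275.0], [407.0, 168.0], [588.0, 174.0], [584.0, 280.0]] [180. 106.] angle 1.6876201629638672 plane z at rect ctr 0.091
yellow 1248 n [0.5   0.016 0.866] tilt 30.0 res 0.0023
   rectxy [[408.0, 141.0], [413.0, 32.0], [595.0, 39.0], [590.0, 148.0]] [182. 109.] angle 2.186427593231201 plane z at rect ctr 0.0904
blue 12 n [ 0.384 -0.154  0.91 ] tilt 24.4 res 0.0013
   rectxy [[587.0, -12.0], [588.0, -23.0], [596.0, -22.0], [595.0, -11.0]] [ 8. 11.] angle 4.186580181121826 plane z at rect ctr 0.0411
stack [ 0.45799952 -0.33187819  0.06665407] (array([ 0.46021222, -0.32751544]), np.float64(0.7632652307890451), (102.1556167602539, 54.811492919921875), np.float64(0.06781446338317476), np.int64(432))
[260 340 240  77  14   8   7  13  27  17   9   5  17 101 216 124  12   0]
scene table z -0.0004262554384344419
red 1132 n [0.5   0.02  0.866] tilt 30.0 res 0.0015
   rectxy [[401.0, 277.0], [405.0, 170.0], [592.0, 177.0], [588.0, 284.0]] [188. 107.] angle 2.1166083812713623 plane z at rect ctr 0.0896
yellow 1394 n [0.499 0.02  0.866] tilt 30.0 res 0.0014
   rectxy [[405.0, 142.0], [410.0, 34.0], [597.0, 43.0], [593.0, 150.0]] [188. 108.] angle 2.468019723892212 plane z at rect ctr 0.0899
blue 2158 n [0.5   0.016 0.866] tilt 30.0 res 0.0014
   rectxy [[411.0, 7.0], [415.0, -97.0], [600.0, -90.0], [596.0, 14.0]] [186. 104.] angle 2.215386390686035 plane z at rect ctr 0.0899
stack [ 0.47080014 -0.32657205  0.06720962] (array([ 0.45937704, -0.32638684]), np.float64(0.7125522520473201), (99.40708923339844, 53.48902130126953), np.float64(0.06821479314110657), np.int64(684))
[606 457 361  60  25  51  10   1   8  21  19  64  23  46 540 106   0   0]
```

```bash
cat >> h.py <<'E'
YAW=np.radians(2.15)
Rt=R.from_euler('z',YAW).as_matrix()@np.column_stack([[-np.cos(np.pi/6),0,.5],[0,-1,0],[.5,0,np.cos(np.pi/6)]])
CT=dict(red=[.4965,.2257,.0898],yellow=[.5013,.0915,.0898],blue=[.506,-.0423,.0898])  # floor middle, tray x=0.110
def tray(k,x,z,y=0.): return np.array(CT[k])+Rt@[x-.11,y,z]
def q_tray(s=1): return R.from_matrix(np.column_stack([s*Rt[:,0],-s*Rt[:,1],-Rt[:,2]])).as_quat()
def q_pick(t,s=1):  # tool x along the long axis (angle t), pointing down
    x=s*np.array([np.cos(t),np.sin(t),0]); z=np.array([0,0,-1.]); return R.from_matrix(np.column_stack([x,np.cross(z,x),z])).as_quat()
E
python3 - <<'E'
from h import *
from cell import r,optics
for s in (1,-1):
    print("pick",s,r.inverse_kinematics([.46,-.327,.18],q_pick(.735,s)))
    for k,x in (("blue",.05),("blue",.05),("red",.15),("yellow",.15),("blue",.15)):
        for z in (.0045+.0,.1): 
            j=r.inverse_kinematics(tray(k,x,z),q_tray(s)); print(s,k,x,z,None if j is None else np.round(j,2))
J={s:r.inverse_kinematics([.46,-.327,.18],q_pick(.735,s)) for s in (1,-1)}
E
```

```text
pick 1 [-7.00468036e-01  4.31372210e-01  1.66333677e+00 -4.44089210e-16
  1.04688367e+00  1.35328290e-01]
1 blue 0.05 0.0045 [-0.12  0.84  1.36 -0.08  1.46 -1.7 ]
1 blue 0.05 0.1 [-0.11  0.82  1.17 -0.07  1.68 -1.7 ]
1 blue 0.05 0.0045 [-0.12  0.84  1.36 -0.08  1.46 -1.7 ]
1 blue 0.05 0.1 [-0.11  0.82  1.17 -0.07  1.68 -1.7 ]
1 red 0.15 0.0045 [ 0.29  0.69  1.51  0.13  1.45 -1.36]
1 red 0.15 0.1 [ 0.28  0.66  1.32  0.12  1.66 -1.35]
1 yellow 0.15 0.0045 [ 0.08  0.64  1.6   0.02  1.42 -1.54]
1 yellow 0.15 0.1 [ 0.08  0.61  1.41  0.02  1.64 -1.53]
1 blue 0.15 0.0045 [-0.14  0.64  1.61 -0.09  1.41 -1.71]
1 blue 0.15 0.1 [-0.13  0.61  1.42 -0.08  1.63 -1.72]
pick -1 None
-1 blue 0.05 0.0045 [-0.12  0.84  1.36 -0.08  1.46  1.44]
-1 blue 0.05 0.1 [-0.11  0.82  1.17 -0.07  1.68  1.44]
-1 blue 0.05 0.0045 [-0.12  0.84  1.36 -0.08  1.46  1.44]
-1 blue 0.05 0.1 [-0.11  0.82  1.17 -0.07  1.68  1.44]
-1 red 0.15 0.0045 [0.29 0.69 1.51 0.13 1.45 1.78]
-1 red 0.15 0.1 [0.28 0.66 1.32 0.12 1.66 1.79]
-1 yellow 0.15 0.0045 [0.08 0.64 1.6  0.02 1.42 1.6 ]
-1 yellow 0.15 0.1 [0.08 0.61 1.41 0.02 1.64 1.61]
-1 blue 0.15 0.0045 [-0.14  0.64  1.61 -0.09  1.41  1.43]
-1 blue 0.15 0.1 [-0.13  0.61  1.42 -0.08  1.63  1.42]
```

Run:
```python
from h import *
from cell import r,optics
t0=r.current_t()
r.move_to([.460,-.327,.17],q_pick(.735)); print("move t",r.current_t()-t0)
for i,o in enumerate((.65,1.0)):
    r.set_gripper(o)
    p=r.current_tool_pos(); q=r.current_ee_rot(); d=optics.get_image("wrist")
    cv2.imwrite(f"pics/w{i}.png",d["pixels"][:,:,::-1])
    Tt=cloud(d,d["mount"]); 
    Pw=Tt@R.from_quat(q).as_matrix().T+p
    m=(Tt[...,2]<.05)&(Tt[...,2]>-.04)&(d["depth"]>0)&(np.abs(Tt[...,0])<.02)
    for sgn in (1,-1):
        f=Tt[m&(sgn*Tt[...,1]>0)&(np.abs(Tt[...,1])<.075)]
        if len(f): print(o,r.current_opening(),sgn,len(f),"tip z",np.percentile(f[:,2],[90,98,100]).round(4),"y",np.percentile(f[f[:,2]>f[:,2].max()-.008][:,1]*sgn,[0,5,95,100]).round(4))
    try: print(stack_top(Pw,(.46,-.327),.068))
    except Exception as e: print(e)
print("t",r.current_t(),r.current_contact_force())
```

```text
move t 1.0917
0.65 0.6549789036345383 1 1851 tip z [-0.012  -0.0071 -0.0041] y [0.0271 0.0271 0.0373 0.0402]
0.65 0.6549789036345383 -1 1842 tip z [-0.012  -0.0071 -0.0047] y [0.0279 0.0281 0.0375 0.0401]
(array([ 0.45818253, -0.32709409]), np.float64(0.7328729701129517), (99.08741760253906, 52.16191864013672), np.float64(0.06648013058230741), np.int64(7765))
1.0 1.0024280017032634 1 1834 tip z [-0.0189 -0.0151 -0.0129] y [0.0417 0.042  0.048  0.054 ]
1.0 1.0024280017032634 -1 1849 tip z [-0.0188 -0.0149 -0.0133] y [0.0424 0.0429 0.0491 0.0554]
(array([ 0.45794806, -0.32731311]), np.float64(0.7326868151527552), (99.88985443115234, 52.08007049560547), np.float64(0.06647836098619384), np.int64(7770))
t 2.1083 [-0.09173494  0.56670948  0.23369824]
```

View pics/w0.png

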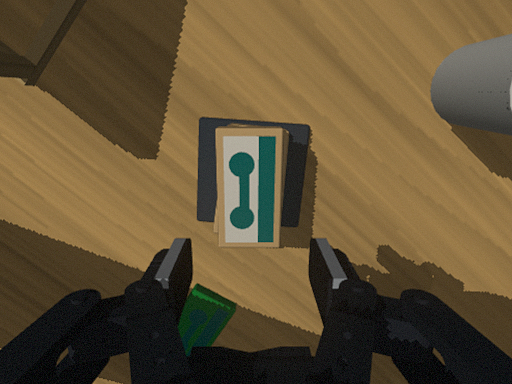

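Wrist view: top piece (teal band) at about (250,187), square to the jaws. The fingertips end near (185,240) and (318,240). I'll read the tip coordinates directly.

Run:
```python
from h import *
from cell import r,optics
r.set_gripper(.65); d=optics.get_image("wrist"); T=cloud(d,d["mount"])
print(np.round(d["mount"],4))
for v,u in [(242,185),(245,186),(255,180),(270,178),(290,172),(310,175),(244,318),(255,328),(275,335),(187,250)]: print(v,u,d["pixels"][v,u],T[v,u].round(4),d["depth"][v,u])
```

```text
[[ 7.000e-04 -9.569e-01 -2.904e-01  7.330e-02]
 [ 1.000e+00  5.000e-04  8.000e-04 -7.000e-04]
 [-6.000e-04 -2.904e-01  9.569e-01 -1.431e-01]
 [ 0.000e+00  0.000e+00  0.000e+00  1.000e+00]]
242 185 [24 21 10] [ 0.0103 -0.0293 -0.013 ] 0.14271894
245 186 [30 24 18] [ 0.0103 -0.0283 -0.0158] 0.14005016
255 180 [26 28 13] [ 0.011  -0.0287 -0.0262] 0.12994765
270 178 [25 20 18] [ 0.0083 -0.0282 -0.0331] 0.12409877
290 172 [24 18 17] [ 0.0053 -0.0288 -0.0418] 0.11669553
310 175 [12 20 10] [-0.0031 -0.0282 -0.0418] 0.119054385
244 318 [65 62 62] [ 0.0106  0.0288 -0.0155] 0.1403056
255 328 [79 81 80] [ 0.0102  0.031  -0.0247] 0.13168228
275 335 [75 75 75] [ 0.0105  0.0299 -0.0402] 0.116721824
187 250 [193 181 169] [ 0.0015 -0.0007  0.1042] 0.2574727
```

Run:
```python
from h import *
from cell import r,optics
p=r.current_tool_pos(); Rw=R.from_quat(r.current_ee_rot()).as_matrix(); print(p)
for n in ("scene","top"):
    d=optics.get_image(n); P=cloud(d); T=(P-p)@Rw
    m=(P[...,2]>.09)&(np.abs(T[...,0])<.03)&(np.abs(T[...,1])<.07)
    z=np.sort(T[m][:,2])[::-1]; print(n,m.sum(),z[:12].round(4)); print(T[m][np.argsort(-T[m][:,2])[:6]].round(4))
    if n=="scene":
        v,u=np.argwhere(m).mean(0).astype(int); c=d["pixels"][max(0,v-60):v+90,max(0,u-80):u+80,::-1]; cv2.imwrite("pics/s1.png",cv2.resize(c,None,fx=4,fy=4,interpolation=cv2.INTER_NEAREST)); print(v,u)
```

```text
[ 0.46000196 -0.32697791  0.16999514]
scene 2907 [-0.0083 -0.0091 -0.0098 -0.0109 -0.0117 -0.0122 -0.0131 -0.0136 -0.0137
 -0.014  -0.0154 -0.0159]
[[ 0.0088  0.0332 -0.0083]
 [ 0.0074 -0.0262 -0.0091]
 [ 0.0051 -0.0265 -0.0098]
 [ 0.011  -0.0327 -0.0109]
 [ 0.0109 -0.0298 -0.0117]
 [ 0.0073  0.0339 -0.0122]]
253 111
top 738 [-0.2802 -0.283  -0.283  -0.2832 -0.2833 -0.2835 -0.2836 -0.2838 -0.2839
 -0.2839 -0.2844 -0.2847]
[[-0.0157  0.044  -0.2802]
 [ 0.0274 -0.0429 -0.283 ]
 [-0.0058 -0.0378 -0.283 ]
 [-0.0059  0.0404 -0.2832]
 [ 0.0219 -0.0408 -0.2833]
 [-0.015  -0.0356 -0.2835]]
```

View pics/s1.png

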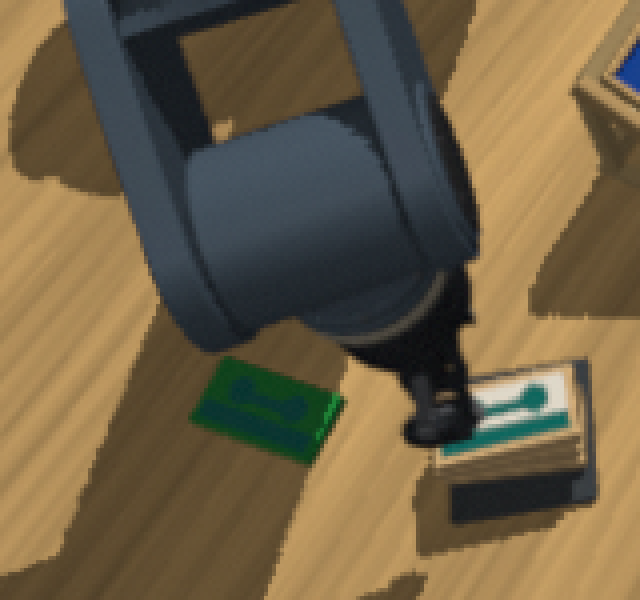

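Two cameras independently put the fingertips about 4 mm behind the reported TCP at this opening. The stated overhang says 22 mm ahead. I'll trust the cameras, then grip and check.

```bash
cat >> h.py <<'E'
from cell import r,optics
def pick(c,t,ztop):
    q=q_pick(t); r.set_gripper(1.0)
    r.move_to([*c,max(ztop+.07,.11)],q)
    r.move_linear([*c,ztop-.009],vel=.12)          # tips ~2.5 mm above the piece's underside when shut on it
    f0=np.array(r.current_contact_force())
    r.set_gripper(.4,squeeze=40)
    print("open",round(r.current_opening(),3),"pad",r.current_finger_force(),"dF",np.round(np.array(r.current_contact_force())-f0,2),"t",round(r.current_t(),2))
    r.move_linear([*c,ztop+.03],vel=.05)
def look(n,ztop,near=(.459,-.327)):
    return stack_top(cloud(optics.get_image(n)),near,ztop)
E
python3 - <<'E'
from h import *
pick((.459,-.327),.733,.068)
d=optics.get_image("wrist"); cv2.imwrite("pics/w2.png",d["pixels"][:,:,::-1])
T=cloud(d,d["mount"])
p=r.current_tool_pos(); Pw=T@R.from_quat(r.current_ee_rot()).as_matrix().T+p
m=(np.abs(T[...,0])<.08)&(np.abs(T[...,1])<.022)&(np.abs(T[...,2])<.02)
print("held: x",np.percentile(T[m][:,0],[1,99]),"top z_tool",np.percentile(T[m][:,2],[10,50,90]))
print(p,np.histogram(Pw[...,2][np.hypot(Pw[...,0]-.459,Pw[...,1]+.327)<.08],np.arange(-.005,.13,.005)))
print(r.current_contact_force())
E
```

```text
open 0.586 pad 40.06635010242462 dF [-1.07  1.65  7.95] t 4.58
held: x [-0.04909581  0.04857398] top z_tool [-0.00721787 -0.00645505 -0.00556535]
[ 0.45882421 -0.32684264  0.09766078] (array([11621,   619,  3188,    60,   105,    78,    27,    14,    32,
          90,   204,   570,     0,     0,     0,     0,     0,     0,
           0,   121,   228, 19611,  1614,   477,   520,   573]), array([-0.005,  0.   ,  0.005,  0.01 ,  0.015,  0.02 ,  0.025,  0.03 ,
        0.035,  0.04 ,  0.045,  0.05 ,  0.055,  0.06 ,  0.065,  0.07 ,
        0.075,  0.08 ,  0.085,  0.09 ,  0.095,  0.1  ,  0.105,  0.11 ,
        0.115,  0.12 ,  0.125]))
[ 0.23337778  0.34212791 -0.46916581]
```

View pics/w2.png

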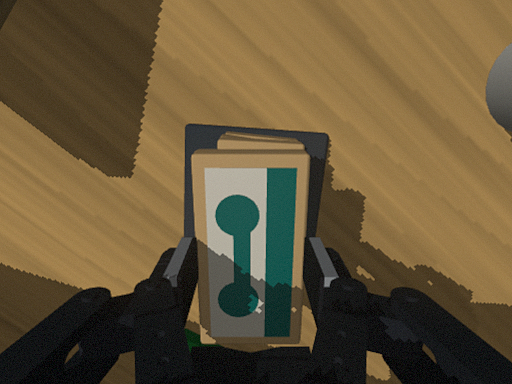

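Exactly one piece is held, centred in the jaws at about (250,245), and three remain on the coaster. Now I'll place it in blue with guarded moves.

```bash
cat >> h.py <<'E'
def force(): return Rt.T@np.array(r.current_contact_force())
def place(k,x,gap=.007,ymid=0.,zc=.006):
    q=q_tray(-1); xs=x+gap
    r.move_to(tray(k,xs,.09,ymid),q)
    r.move_linear(tray(k,xs,zc+.012,ymid),vel=.15)
    r.move_linear(tray(k,xs,zc+.004,ymid),vel=.03); r.sleep(.1)
    f0=np.mean([force() for _ in range(3)],0)
    z=zc+.004
    while z>zc-.005:                               # feel for the floor
        z-=.0005; r.move_linear(tray(k,xs,z,ymid),vel=.015)
        f=force()-f0
        if f[2]>2.5: break
    print("floor at",round(z,4),f.round(2),"t",round(r.current_t(),2))
    z+=.001; r.move_linear(tray(k,xs,z,ymid),vel=.02); r.sleep(.05)
    f0=np.mean([force() for _ in range(3)],0); xx=xs
    while xx>x-.012:                               # push down to the stop
        xx-=.0005; r.move_linear(tray(k,xx,z,ymid),vel=.015)
        f=force()-f0
        if f[0]>5: break
    r.sleep(.1); print("stop at",round(xx,4),f.round(2),(force()-f0).round(2),"t",round(r.current_t(),2))
    return xx,z
def release(k,xx,z,ymid=0.):
    r.set_gripper(.72); r.move_linear(tray(k,xx,z+.07,ymid),vel=.2)
    print("released t",round(r.current_t(),2))
E
python3 - <<'E'
from h import *
r.move_linear([.459,-.327,.19],vel=.2)
np.save("last.npy",place("blue",.05))
E
```

```text
floor at 0.006 [ 2.81 -1.04  6.31] t 10.57
stop at 0.0495 [7.58 0.4  1.95] [7.13 1.06 1.87] t 14.72
```

Run:
```python
from h import *
xx,z=np.load("last.npy"); release("blue",xx,z)
for n in ("scene","top"):
    d=optics.get_image(n); P=cloud(d)
    try: print(n,stack_top(P,(.459,-.327),.053,.005))
    except Exception as e: print(n,e)
    T=(P-np.array(CT["blue"]))@Rt+[.11,0,0]
    m=(np.abs(T[...,2]-.015)<.004)&(T[...,0]>-.01)&(T[...,0]<.23)&(np.abs(T[...,1])<.05)
    if m.sum()>20: print(" piece blue",cv2.minAreaRect((T[m][:,:2]*1000).astype(np.float32)),m.sum())
    for k in ("red","yellow"):
        T=(P-np.array(CT[k]))@Rt+[.11,0,0]; m=(np.abs(T[...,2]-.015)<.004)&(T[...,0]>-.01)&(T[...,0]<.23)&(np.abs(T[...,1])<.05)
        if m.sum()>20: print(" ",k,cv2.minAreaRect((T[m][:,:2]*1000).astype(np.float32)),m.sum())
    cv2.imwrite(f"pics/{n}2.png",d["pixels"][:,:,::-1])
```

```text
released t 15.49
scene (array([ 0.46013388, -0.33014221]), np.float64(0.6865548729601301), (98.00761413574219, 53.396507263183594), np.float64(0.053282812678608626), np.int64(668))
 piece blue ((46.03257751464844, -0.37355995178222656), (53.035728454589844, 108.61592102050781), 89.99771118164062) 399
top (array([ 0.4600361 , -0.33146158]), np.float64(0.689925502793789), (101.81129455566406, 55.549156188964844), np.float64(0.05311845976646834), np.int64(368))
  red ((46.70100784301758, -4.416717529296875), (86.220703125, 113.38566589355469), 89.77440643310547) 289
  yellow ((47.70412063598633, -6.942771911621094), (113.43718719482422, 72.35135650634766), 0.5589658617973328) 300
```

View pics/scene2.png

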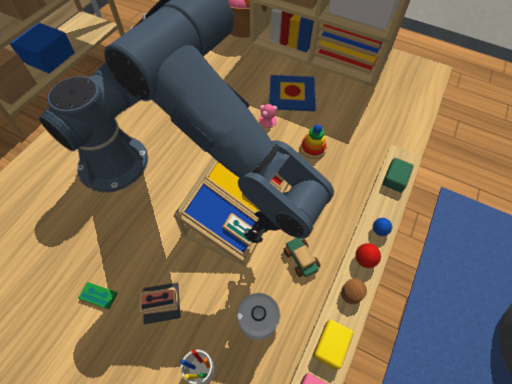

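Blue's first piece lies straight and midway. Next is red.

Run:
```python
from h import *
r.move_linear(np.array(r.current_tool_pos())+[0,0,.06],vel=.25)
pick((.460,-.3305),.688,.053)
print("held F",np.round(r.current_contact_force(),2))
r.move_linear([.460,-.3305,.23],vel=.25)
print("stack after",look("scene",.038),look("top",.038))
xx,z=place("red",.15,gap=.006)
np.save("last.npy",[xx,z])
```

```text
open 0.589 pad 40.165990591049194 dF [-2.44  1.28  5.68] t 18.85
held F [-0.17 -0.19 -0.89]
stack after (array([ 0.45525592, -0.32838092]), np.float64(0.5890673978337713), (98.92747497558594, 53.79717254638672), np.float64(0.038326783602918524), np.int64(659)) (array([ 0.46932516, -0.32051343]), np.float64(0.6086741224111526), (69.21460723876953, 54.53052520751953), np.float64(0.037795265875356865), np.int64(205))
floor at 0.006 [-0.13  0.64  5.88] t 25.79
stop at 0.149 [ 5.12 -2.81  1.9 ] [ 5.95 -2.69  1.03] t 29.69
```

```bash
cat >> h.py <<'E'
def tray_piece(P,k,x):
    T=(P-np.array(CT[k]))@Rt+[.11,0,0]
    m=(np.abs(T[...,2]-.015)<.004)&(np.abs(T[...,0]-x)<.06)&(np.abs(T[...,1])<.045)
    return cv2.minAreaRect((T[m][:,:2]*1000).astype(np.float32)) if m.sum()>50 else m.sum()
E
python3 - <<'E'
from h import *
xx,z=np.load("last.npy"); release("red",xx,z)
r.move_linear(np.array(r.current_tool_pos())+[0,0,.06],vel=.25)
for n in ("scene","top"):
    d=optics.get_image(n); P=cloud(d); print(n,stack_top(P,(.459,-.327),.038),tray_piece(P,"red",.15),tray_piece(P,"blue",.05))
    cv2.imwrite(f"pics/{n}3.png",d["pixels"][100:290,140:440,::-1])
E
```

```text
released t 30.47
scene (array([ 0.45551511, -0.32848532]), np.float64(0.5854389740065928), (99.09841918945312, 53.50977325439453), np.float64(0.038377626773533846), np.int64(657)) ((144.81385803222656, 0.8299465179443359), (57.476131439208984, 109.7560043334961), 88.9713134765625) ((45.100555419921875, 0.17357254028320312), (109.63221740722656, 52.13795852661133), 0.0216690544039011)
top (array([ 0.45587076, -0.32998764]), np.float64(0.5959038655100591), (101.46427154541016, 56.03329849243164), np.float64(0.03814854841735327), np.int64(412)) 0 ((46.406898498535156, -3.619335174560547), (112.58106994628906, 66.56031799316406), 0.24074549973011017)
```

Run:
```python
from h import *
c=(.4557,-.329)
pick(c,.59,.038)
r.move_linear([*c,.22],vel=.25)
print("stack after",look("scene",.023,c))
xx,z=place("yellow",.15,gap=.006)
release("yellow",xx,z)
r.move_linear(np.array(r.current_tool_pos())+[0,0,.06],vel=.25)
for n in ("scene","top"):
    d=optics.get_image(n); P=cloud(d); print(n,stack_top(P,(.459,-.327),.023,.005),tray_piece(P,"yellow",.15),tray_piece(P,"red",.15))
```

```text
open 0.586 pad 40.03673315048218 dF [-1.64  1.43  8.19] t 34.63
stack after (array([ 0.45825842, -0.3308269 ]), np.float64(0.6321426968852579), (99.77993774414062, 54.870697021484375), np.float64(0.023121661378116443), np.int64(646))
floor at 0.006 [1.65 1.18 5.82] t 41.1
stop at 0.149 [ 6.67 -1.67  1.37] [ 7.22 -0.57  1.86] t 45.0
released t 45.77
scene (array([ 0.45874051, -0.33043588]), np.float64(0.6293481087953833), (98.6269760131836, 53.83528518676758), np.float64(0.023184023532738074), np.int64(635)) ((145.08413696289062, -0.18732452392578125), (54.89128112792969, 110.58670043945312), 88.5205078125) ((144.8528594970703, 1.3576679229736328), (54.367759704589844, 108.94548034667969), 88.8998031616211)
top (array([ 0.45804645, -0.33174207]), np.float64(0.6422689008770934), (102.26060485839844, 55.02708053588867), np.float64(0.0226181072475784), np.int64(345)) 0 ((146.83712768554688, 1.1085147857666016), (55.562049865722656, 113.36253356933594), 86.6103744506836)
```

Run:
```python
from h import *
c=(.4584,-.331)
pick(c,.635,.023)
r.move_linear([*c,.20],vel=.25)
xx,z=place("blue",.15,gap=.006)
release("blue",xx,z)
r.move_linear(np.array(r.current_tool_pos())+[0,0,.08],vel=.25)
for n in ("scene","top"):
    d=optics.get_image(n); P=cloud(d)
    for k in ("red","yellow","blue"): print(n,k,[tray_piece(P,k,x) for x in (.05,.15)])
    cv2.imwrite(f"pics/{n}4.png",cv2.resize(d["pixels"][100:290,140:440,::-1],None,fx=2.5,fy=2.5))
```

```text
open 0.587 pad 40.05572319030762 dF [-2.5   2.36  7.36] t 49.65
floor at 0.006 [1.72 0.39 5.8 ] t 55.62
stop at 0.1495 [ 6.59 -0.18  0.33] [7.71 0.3  0.17] t 59.27
released t 60.04
scene red [np.int64(33), ((180.437744140625, -10.49317741394043), (39.45835876464844, 31.582653045654297), 5.233084678649902)]
scene yellow [((47.229087829589844, 3.146291732788086), (111.66461181640625, 50.65264129638672), 1.3989434242248535), ((144.890380859375, 13.60460090637207), (29.831119537353516, 109.91557312011719), 87.08670806884766)]
scene blue [((50.126014709472656, 7.725452423095703), (68.25782012939453, 119.5050277709961), 89.1791763305664), ((145.43287658691406, 0.23931312561035156), (53.37446975708008, 109.39630126953125), 89.08475494384766)]
top red [((50.96492004394531, -3.1467666625976562), (82.82095336914062, 117.6551513671875), 89.22710418701172), ((147.32778930664062, 2.04937744140625), (53.354400634765625, 113.39427947998047), 89.4614486694336)]
top yellow [((49.691837310791016, -1.8511581420898438), (68.77855682373047, 121.770751953125), 83.61096954345703), ((146.54840087890625, -8.208011627197266), (69.87206268310547, 113.40560150146484), 89.5105209350586)]
top blue [np.int64(0), np.int64(0)]
```

View pics/scene4.png

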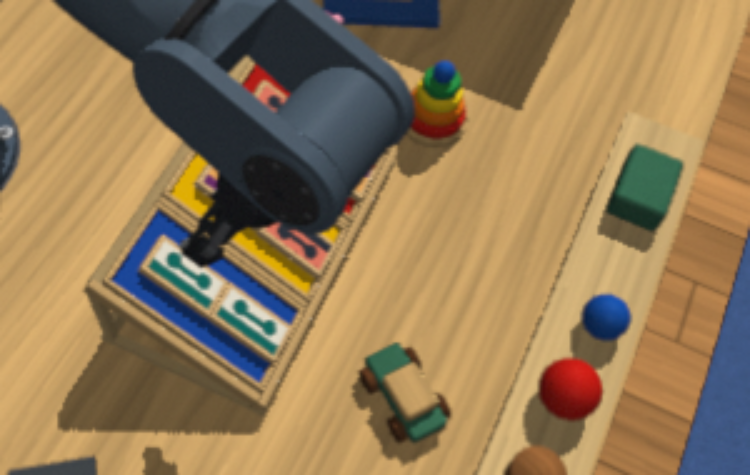

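Two blue pieces lie end to end at about (185,270) and (255,320), straight, with the gripper clear above them. I'm handing in.

```bash
python3 -c "
from cell import r
print(r.current_t()); print(r.hand_in())"
```

```text
60.6083
the job is handed in; nothing more can be done
None
```

I dealt all four pieces in order (blue, red, yellow, blue), pushed each home with about 6–8 N, and handed the job in at 60.6 s of the 67 s allowed; the hand-in gave no verdict.

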